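# Binder clips back into their trays

### The arm

A 7-joint arm with a two-finger parallel gripper is mounted at the origin on the work surface. World frame = base frame: x ahead of the robot, y to its left, z up, the work surface at z = 0. Lengths are in m, angles in rad, forces in N, time in s.
With the tool pointing down it reaches from about 0.35 to 0.9 m from the base axis. Payload 8.1 kg.
Tool frame: the origin (TCP) lies midway between the tips of the shut fingers; the grasp point (between the pads) lies arm.tcp_to_grasp behind it (arm.tcp_to_grasp is the distance from the TCP to the grasp point, in m); z points along the fingers, y is the line along which they close (so a half turn about z gives the same grasp; the last joint's range is limited). The gripper opens to 92 mm and grips with 3 to 60 N. Pads are 19 mm wide; open, the fingers measure 130 mm over their backs; the gripper's body (75 mm by 190 mm) begins 47 mm behind the grasp point.
Start: joints at [1.021, 0.434, 0.025, 1.573, -0.012, 1.134, -0.075], TCP at [0.27, -0.564, 0.227] pointing down, gripper open.
Joint ranges: [-2.62, 2.62], [-0.44, 2.09], [-1.27, 1.32], [0.08, 2.57], [-1.32, 4.46], [0.12, 2], [-2.74, 2.74]. Speed limits (rad/s): [2.22, 2.22, 3.01, 3.01, 3.14, 3.14, 3.14].

### API

Orientations are given as a rotation vector (axis times angle).
In Python, from cell import observe, get_image, arm gives the robot as it stands. The module is installed in compiled form; this text tells all that it offers.
- The arm moves only by the tool drive_tool, never from a script. Its argument "steps" is a list of rows, each a list of 5 numbers: the closure, from 0 (fully open) to 1 (shut), then the shift along the world's x, y, z in mm, then the turn about the world's z in rad. In form: [[hand, x, y, z, roll], ...]. A call has 1 to 20 rows; each row shifts and turns the commanded pose from where the row before left it; what a row does not reach is not made up. A row lasts 1/12 s, in which the tool goes at most 41.7 mm and 7.16 degrees, less where a joint would pass 70% of its speed; a pose out of reach is approached as far as the arm can. A call with a gripper value outside its range is refused whole. The fingers move at their own pace and stop on an object; "grip_force" is the grip in N (left out, the last holds). Time passes only in rows, so rows that do not move let the fingers close. It gives the time, the measured TCP pose, the force, the opening and the grip force at its end, in the units of the state.
- observe(): the state, without advancing time (a new reading comes with each control period).
- get_image(name): name is "scene" or "top" or "wrist"; returns a dict with "image" (400x640x3 uint8, red, green, blue), "vfov" (degrees; the focal length in pixels is half the picture's height over the tangent of half this angle, whatever the lens; pixels are square), "cx", "cy" (the principal point, pixels), "xyz" and "attitude" of the camera in the world. Camera axes: x right, y down, z forward; pixel columns grow to the right and rows downward; lengths in m; the calibration is good to about 2 mm. A picture is of the moment at which its call begins. There is no depth.
- arm.sign_off(): hands the job in; it is judged then, once.
The state is a dict: "clock": time; "joints": joint angles; "dq": joint speeds; "joint_efforts": joint torques, N m; "position": TCP position; "ee_rot": TCP orientation; "force": force on the tool from outside, world axes, zero at the start; "ft_torque": the same for the moment, N m; "width": opening from 0.0 (shut) to 1.0 (fully open); "gripper_force": force on a finger pad.
Only numpy, scipy, OpenCV 4.12 (cv2) and the standard library are available. Lean on these libraries where they do the work, as an engineer would, in place of code of your own. Each camera call takes 0.05 s, during which the arm holds its last target. There are 200 camera calls.

### The job

Put the four loose binder clips away in the three blue trays, each in the tray that has a clip of the same size clamped on its front wall as a sample (both medium ones share a tray). Set every clip down, without dropping it, so that it stands on the tray's floor on its back with its wire handles up, as it stands now. Leave the hole punch, the tape roll and the marker pen where they are.

Things in the scene. Friction and masses are not known exactly. Their poses are not given: they have to be found in the camera images.
- clip_large: the one large loose binder clip, standing on its flat back. Black steel body 60 mm long (x), back 29 mm wide (y), tapering up to the jaw at 36 mm; from there two chrome wire handles stand up side by side to 82 mm, together 8.4 mm thick (y) and 22 mm wide (x), to be pinched across y. About 50 g. Origin: centre of the underside, z up; a half turn looks the same.
- clip_medium_a: medium (one of two equal) loose binder clip, standing on its flat back. Black steel body 41 mm long (x), back 19 mm wide (y), tapering up to the jaw at 25 mm; from there two chrome wire handles stand up side by side to 59 mm, together 8.4 mm thick (y) and 15 mm wide (x), to be pinched across y. About 22 g. Origin: centre of the underside, z up; a half turn looks the same.
- clip_medium_b: medium (the other of the two) loose binder clip, standing on its flat back. Black steel body 41 mm long (x), back 19 mm wide (y), tapering up to the jaw at 25 mm; from there two chrome wire handles stand up side by side to 59 mm, together 8.4 mm thick (y) and 15 mm wide (x), to be pinched across y. About 22 g. Origin: centre of the underside, z up; a half turn looks the same.
- clip_small: the one small loose binder clip, standing on its flat back. Black steel body 25 mm long (x), back 12 mm wide (y), tapering up to the jaw at 16 mm; from there two chrome wire handles stand up side by side to 38 mm, together 8.4 mm thick (y) and 9 mm wide (x), to be pinched across y. About 10 g. Origin: centre of the underside, z up; a half turn looks the same.
- tray_large: blue open tray, outside 140 (x) by 110 mm (y), walls and floor 3 mm; back and side walls 34 mm high (pips to 38), front wall (+x) 22 mm. A large sample clip (60 mm long) is clamped on mid front wall, part of the tray, up to 60 mm high, over the inside by up to 25 mm. Does not move. Origin: centre of the underside, z up.
- tray_medium: blue open tray, outside 140 (x) by 110 mm (y), walls and floor 3 mm; back and side walls 34 mm high (pips to 38), front wall (+x) 22 mm. A medium sample clip (41 mm long) is clamped on mid front wall, part of the tray, up to 49 mm high, over the inside by up to 25 mm. Does not move. Origin: centre of the underside, z up.
- tray_small: blue open tray, outside 140 (x) by 110 mm (y), walls and floor 3 mm; back and side walls 34 mm high (pips to 38), front wall (+x) 22 mm. A small sample clip (25 mm long) is clamped on mid front wall, part of the tray, up to 38 mm high, over the inside by up to 25 mm. Does not move. Origin: centre of the underside, z up.
- tape_roll: bystander: roll of cream masking tape lying flat, 100 mm outside, 76 mm hole, 25 mm high, loose. Origin: centre of the underside, z up.
- marker: bystander: black marker pen lying on the plank, 135 mm long along its x, 15 mm thick (18 mm at the pocket clip), loose. Origin: under its middle, on the plank.
- hole_punch: bystander: chrome two-hole punch, 95 mm (x) by 120 mm (y), 66 mm high, loose. Origin: centre of the underside, z up.
Mind the look-alikes: they are no part of the job. Leave any purple or white look-alike of the clip_small alone.

How it is judged:
At the end, for the whole second after the job is handed in: Large clip in the tray with the large sample, both medium clips in the medium one's, the small clip in the small one's: each inside the walls, underside within 5 mm of the tray floor, leaning under 0.2 rad, released and at rest; bystanders within 20 mm of their start (x of clip_large in the frame of tray_large between -0.062 and 0.062 m and y of clip_large in the frame of tray_large between -0.047 and 0.047 m and z of clip_large in the frame of tray_large between -0.002 and 0.008 m and angle between each of clip_large, clip_medium_a, clip_medium_b, clip_small's own z axis and vertical below 0.2 rad and linear speed of each of clip_large, clip_medium_a, clip_medium_b, clip_small below 0.03 m/s and angular speed of each of clip_large, clip_medium_a, clip_medium_b, clip_small below 0.3 rad/s and contact force between each of clip_large, clip_medium_a, clip_medium_b, clip_small and the fingers below 0.05 N and x of clip_medium_a in the frame of tray_medium between -0.062 and 0.062 m and y of clip_medium_a in the frame of tray_medium between -0.047 and 0.047 m and z of clip_medium_a in the frame of tray_medium between -0.002 and 0.008 m and x of clip_medium_b in the frame of tray_medium between -0.062 and 0.062 m and y of clip_medium_b in the frame of tray_medium between -0.047 and 0.047 m and z of clip_medium_b in the frame of tray_medium between -0.002 and 0.008 m and x of clip_small in the frame of tray_small between -0.062 and 0.062 m and y of clip_small in the frame of tray_small between -0.047 and 0.047 m and z of clip_small in the frame of tray_small between -0.002 and 0.008 m); the robot touches nothing.
It fails at once if a clip was dropped or thrown: faster than 0.75 m/s without the fingers on it ((linear speed of clip_large above 0.75 m/s and contact force between clip_large and the fingers below 0.02 N) or (linear speed of clip_medium_a above 0.75 m/s and contact force between clip_medium_a and the fingers below 0.02 N) or (linear speed of clip_medium_b above 0.75 m/s and contact force between clip_medium_b and the fingers below 0.02 N) or (linear speed of clip_small above 0.75 m/s and contact force between clip_small and the fingers below 0.02 N)).
It fails at once if a bystander (hole punch, tape roll or marker) was moved more than 20 mm (distance of any of hole_punch, tape_roll, marker from where it was at the start of the episode above 0.02 m).
It also fails if it takes over 120 s, if anything falls off the work surface, if the arm or the gripper's body presses on something with over 40 N, if the wrist force passes 120 N, or if a joint passes its speed limit or range.

## Working session

There is one attempt and no reset: what is moved stays moved. The work goes in short steps, Python scripts to look and compute and a tool call to move; the robot and the scene stay as the last step left them, time stands still between calls to the robot, and variables do not carry over. Pictures are saved under pics/ and viewed, at most 14 in all, crops included, and the job is handed in when it is done.

Besides the shell and the picture viewer there is one more tool, called as a command line: name --pt "numbers of a row" for each row, then --argument value for the rest. drive_tool: Moves the arm, as the interface text tells. Its arguments: {"type":"object","properties":{"steps":{"type":"array"},"grip_force":{"type":"number"}},"required":["steps"]}

```bash
mkdir -p pics; python3 - <<'E'
from cell import observe,get_image,arm
import cv2,pickle
s=observe();print({k:s[k] for k in('clock','position','ee_rot','width','force')},arm.tcp_to_grasp)
d={}
for n in("scene","top","wrist"):
    g=get_image(n);d[n]=g;cv2.imwrite(f"pics/{n}0.png",g["image"][:,:,::-1]);print(n,{k:g[k] for k in g if k!='image'})
pickle.dump(d,open("d0.pkl","wb"))
E
```

```text
{'clock': 0.0, 'position': array([ 0.2697558 , -0.56322498,  0.22595084]), 'ee_rot': array([-3.06211929e+00, -6.95551759e-01,  8.10618094e-04]), 'width': 1.0033086916049332, 'force': array([ 0.5946408 ,  0.06952245, -0.49875122])} 0.0188
scene {'vfov': 50.46039705780135, 'cx': 323.33266140986103, 'cy': 198.39620534178937, 'xyz': array([1.01744716, 0.7317905 , 0.62258573]), 'attitude': array([-0.79694567, -2.4084852 ,  1.30506122])}
top {'vfov': 49.704386998839794, 'cx': 323.0475872688911, 'cy': 200.76417214119257, 'xyz': array([0.26549516, 0.00990189, 1.10670336]), 'attitude': array([-2.01050687,  2.21738614, -0.23833656])}
wrist {'vfov': 60.12216977103265, 'cx': 323.1172073488171, 'cy': 204.25358105335383, 'xyz': array([ 0.34236252, -0.52844843,  0.38431513]), 'attitude': array([ 2.43198014, -1.53205759, -0.23746009])}
```

View pics/top0.png

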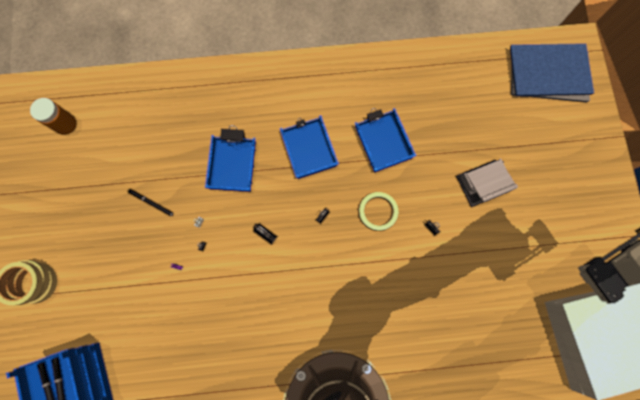

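View pics/scene0.png

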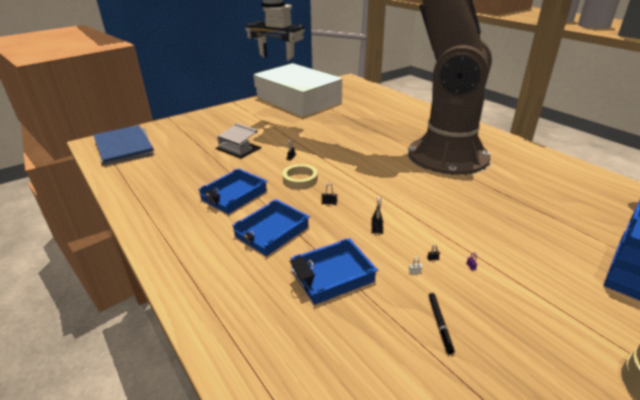

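Top view: the trays are at (232,163) with a large sample, (308,148) with what looks like the small sample, and (384,140) with what looks like the medium one. The black clips are large (265,234), medium (322,215) and (432,228), and small (202,246).

Things that could be taken for the small clip: white (198,222), purple (177,267) and black (202,246). I choose the black one. The marker is at (150,202).

```bash
cat > h.py <<'E'
import numpy as np,cv2,pickle
from scipy.spatial.transform import Rotation as R
def ray(g,u,v):
    f=g["image"].shape[0]/2/np.tan(np.radians(g["vfov"])/2)
    d=np.stack([(np.asarray(u)-g["cx"])/f,(np.asarray(v)-g["cy"])/f,np.ones(np.shape(u))],-1)
    return g["xyz"],R.from_rotvec(g["attitude"]).apply(d)
def plane(g,u,v,z):
    o,d=ray(g,u,v); return o+d*((z-o[2])/d[...,2])[...,None]
def proj(g,p):
    f=g["image"].shape[0]/2/np.tan(np.radians(g["vfov"])/2)
    c=R.from_rotvec(g["attitude"]).inv().apply(np.asarray(p)-g["xyz"])
    return np.stack([c[...,0]/c[...,2]*f+g["cx"],c[...,1]/c[...,2]*f+g["cy"]],-1)
def tri(g1,p1,g2,p2):
    """closest point of two rays, and gap"""
    o1,d1=ray(g1,*p1);o2,d2=ray(g2,*p2)
    s=np.linalg.lstsq(np.stack([d1,-d2],1),o2-o1,rcond=None)[0]
    a=o1+d1*s[0];b=o2+d2*s[1];return (a+b)/2,np.linalg.norm(a-b)
def blobs(m,lo):
    n,l,s,c=cv2.connectedComponentsWithStats(m.astype(np.uint8));return [(l==i,s[i],c[i]) for i in range(1,n) if s[i][4]>=lo]
E
python3 - <<'E'
from h import *
d=pickle.load(open("d0.pkl","rb"))
g=d["top"];im=g["image"];hsv=cv2.cvtColor(im,cv2.COLOR_RGB2HSV)
np.set_printoptions(precision=4,suppress=True)
blue=cv2.inRange(hsv,(100,150,60),(125,255,255))>0
for m,s,c in blobs(blue,800):
    if not 150<c[0]<450: continue
    r=cv2.minAreaRect(np.argwhere(m)[:,::-1].astype(np.float32));b=cv2.boxPoints(r)
    P=plane(g,b[:,0],b[:,1],0.034)
    print("tray",c,s[4],P[:,:2].round(3).tolist(),P.mean(0),np.linalg.norm(P-np.roll(P,1,0),axis=1))
dark=im.max(2)<70
for m,s,c in blobs(dark,12):
    if 120<c[0]<460 and 90<c[1]<290:
        q=np.argwhere(m)[:,::-1].astype(np.float32);r=cv2.minAreaRect(q);b=cv2.boxPoints(r);P=plane(g,b[:,0],b[:,1],0.02)
        print("dark",c.round(1),s[4],P.mean(0),np.linalg.norm(P-np.roll(P,1,0),axis=1)[:2])
a=cv2.resize(im[100:280,120:460],None,fx=2.35,fy=2.35,interpolation=cv2.INTER_CUBIC)
cv2.imwrite("pics/crop1.png",a[:,:,::-1])
E
```

```text
tray [384.3097 141.3214] 2047 [[0.69, -0.119], [0.727, -0.231], [0.59, -0.265], [0.555, -0.156]] [ 0.6407 -0.1928  0.034 ] [0.1401 0.1179 0.1415 0.115 ]
tray [308.9121 148.1407] 2082 [[0.694, 0.076], [0.721, -0.034], [0.585, -0.062], [0.56, 0.045]] [0.6401 0.0063 0.034 ] [0.1378 0.1132 0.1388 0.1104]
tray [230.2873 164.814 ] 2134 [[0.557, 0.278], [0.695, 0.261], [0.673, 0.147], [0.536, 0.167]] [0.6156 0.2133 0.034 ] [0.1134 0.139  0.1164 0.1387]
dark [374.2 115.7] 100 [ 0.7164 -0.176   0.02  ] [0.0193 0.0469]
dark [401.1 133.1] 84 [ 0.6618 -0.2417  0.02  ] [0.1222 0.0075]
dark [299.8 123.8] 37 [0.7127 0.0242 0.02  ] [0.013  0.0265]
dark [232.4 135.5] 246 [0.6969 0.2068 0.02  ] [0.0309 0.0639]
dark [135.2 193.8] 56 [0.5624 0.4637 0.02  ] [0.0387 0.0096]
dark [157.  205.9] 108 [0.5247 0.4084 0.02  ] [0.0785 0.0091]
dark [322.3 216.3] 59 [ 0.4583 -0.0118  0.02  ] [0.0128 0.0367]
dark [431.4 227.6] 89 [ 0.4008 -0.2843  0.02  ] [0.0352 0.0149]
dark [264.7 233.7] 161 [0.429  0.1405 0.02  ] [0.0603 0.0231]
dark [202.3 246.1] 23 [0.4102 0.2968 0.02  ] [0.0076 0.0174]
```

View pics/crop1.png

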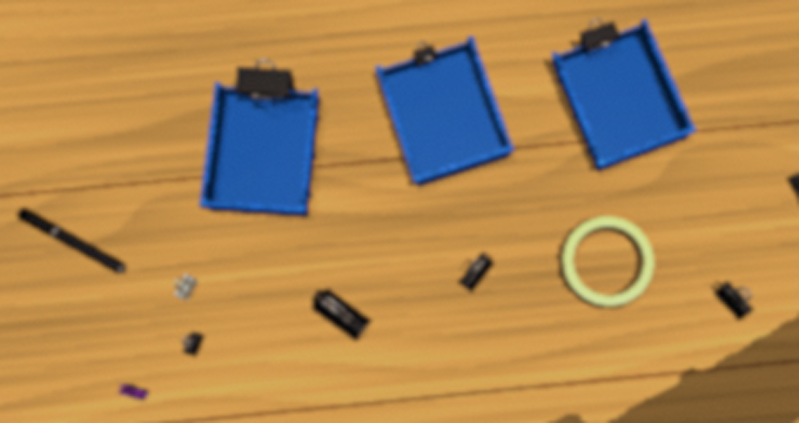

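Sample lengths measure 64, 26 and 47 mm, so the left tray is large, the middle small and the right medium. Now I'll aim the wrist camera.

```bash
python3 - <<'E'
from h import *
d=pickle.load(open("d0.pkl","rb"));np.set_printoptions(precision=4,suppress=True)
g=d["wrist"];Rt=R.from_rotvec([-3.0621,-.69555,0.0008]);t=np.array([.26976,-.56322,.22595])
print("cam in tool",Rt.inv().apply(g["xyz"]-t),(Rt.inv()*R.from_rotvec(g["attitude"])).as_matrix())
for z in(0.,.03): print(plane(g,320.,200.,z),proj(g,t+Rt.apply([0,0,-.0188])))
E
```

```text
cam in tool [ 0.0805 -0.0002 -0.1584] [[-0.0004 -0.9538 -0.3006]
 [ 1.     -0.0005  0.0001]
 [-0.0003 -0.3006  0.9538]]
[ 0.2359 -0.5748  0.    ] [323.6456 280.6852]
[ 0.2442 -0.5712  0.03  ] [323.6456 280.6852]
```

drive_tool --pt "0 20 35 0 0" --pt "0 20 35 0 0" --pt "0 20 35 0 0" --pt "0 20 35 0 0" --pt "0 20 35 0 0" --pt "0 20 35 0 0" --pt "0 0 35 0 0" --pt "0 0 35 0 0" --pt "0 0 0 0 0" --pt "0 0 0 0 0"

```text
clock: 0.98
position: [0.3903, -0.2818, 0.2269]
ee_rot: [-3.062, -0.702, -0.0]
force: [0.2, -0.4, 1.1]
width: 1.003
gripper_force: 0.0
```

```bash
python3 - <<'E'
from cell import get_image
import cv2,pickle
g=get_image("wrist");pickle.dump(g,open("w1.pkl","wb"));cv2.imwrite("pics/w1.png",g["image"][:,:,::-1])
E
```

```text
(no output)
```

View pics/w1.png

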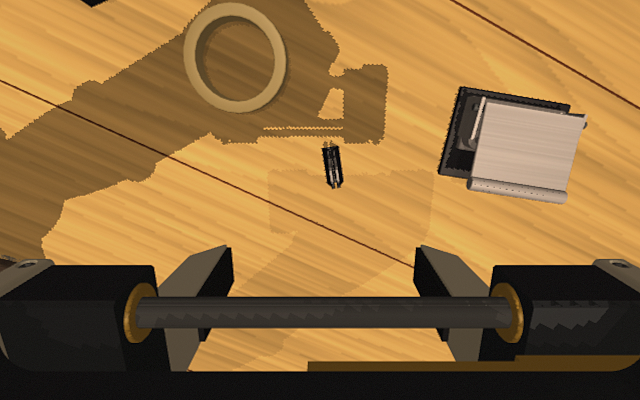

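Wrist view: medium clip at (333,167), tape ring at (235,57), hole punch at (520,145). I'll put the camera right over the clip.

drive_tool --pt "0 -35 -17 -20 0" --pt "0 -35 -17 -20 0" --pt "0 0 0 0 0" --pt "0 0 0 0 0"

```text
clock: 1.37
position: [0.3204, -0.318, 0.1877]
ee_rot: [-3.064, -0.686, 0.003]
force: [0.7, 0.5, 0.4]
width: 0.998
gripper_force: 0.0
```

```bash
cat >> h.py <<'E'
def clip(g,near,lo=100,t=75):
    """dark blob nearest the projected point: centre, long-axis pixel ends, mask"""
    im=g["image"];q=proj(g,near)
    k=im.max(2)<t; k=cv2.morphologyEx(k.astype(np.uint8),cv2.MORPH_CLOSE,np.ones((9,9),np.uint8))
    c=sorted(((np.linalg.norm(c-q),m,s) for m,s,c in blobs(k,lo)),key=lambda x:x[0])[0]
    r=cv2.minAreaRect(np.argwhere(c[1])[:,::-1].astype(np.float32));b=cv2.boxPoints(r)
    e=[(b[i]+b[(i+1)%4])/2 for i in range(4)]
    L=(e[0],e[2]) if np.linalg.norm(e[0]-e[2])>np.linalg.norm(e[1]-e[3]) else (e[1],e[3])
    return np.array(r[0]),L,r,c[1]
def axis(g,L,z):
    P=plane(g,np.array([L[0][0],L[1][0]]),np.array([L[0][1],L[1][1]]),z);v=P[1]-P[0]
    return P.mean(0),np.linalg.norm(v),np.arctan2(v[1],v[0])%np.pi
E
cat > meas.py <<'E'
import sys
from h import *
from cell import observe,get_image
np.set_printoptions(precision=4,suppress=True)
old,new,x,y,z=sys.argv[1],sys.argv[2],*map(float,sys.argv[3:6])
g=get_image("wrist");pickle.dump(g,open(new+".pkl","wb"));cv2.imwrite(f"pics/{new}.png",g["image"][:,:,::-1])
s=observe();print(s["clock"],s["position"],"tool x yaw",np.degrees(np.arctan2(*R.from_rotvec(s["ee_rot"]).as_matrix()[1::-1,0])))
c,L,r,m=clip(g,[x,y,z]);print("rect",r);p,n,a=axis(g,L,z);print("centre",p,"len",n,"yaw",np.degrees(a))
if old!="-":
    o=pickle.load(open(old+".pkl","rb"));c0,_,r0,_=clip(o,[x,y,z]);print("old rect",r0,"tri",tri(o,c0,g,c))
E
python3 meas.py w1 w2 .4008 -.2843 .02
```

```text
1.4167 [ 0.3225 -0.3175  0.1885] tool x yaw 25.36866168932014
rect ((330.99188232421875, 88.77383422851562), (48.55067825317383, 19.771564483642578), 82.23483276367188)
centre [ 0.4004 -0.2876  0.02  ] len 0.04128697601644567 yaw 33.76822392579851
old rect ((332.875732421875, 166.94219970703125), (41.359554290771484, 16.346149444580078), 81.25383758544922) tri (array([ 0.4009, -0.2877,  0.0187]), np.float64(0.0006384431993240625))
```

```bash
python3 - <<'E'
import cv2
i=cv2.imread("pics/w2.png");cv2.imwrite("pics/w2c.png",cv2.resize(i[20:220,220:420],None,fx=2.5,fy=2.5))
E
```

```text
(no output)
```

View pics/w2c.png

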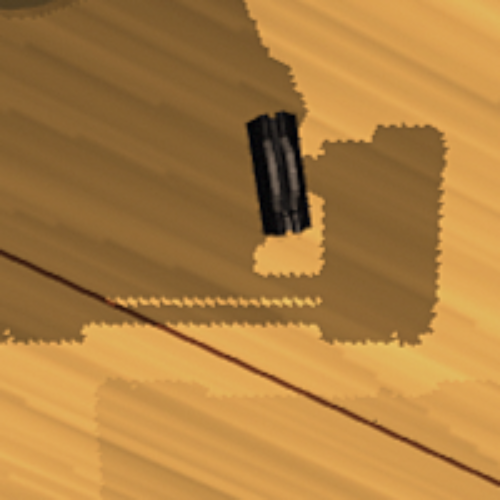

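Medium clip b is at (0.4007, -0.2877) with yaw 33.8°, and its length of 41 mm matches. I'll go above it.

drive_tool --pt "0.4 26 10 0 0.049" --pt "0.4 26 10 0 0.049" --pt "0.4 26 10 0 0.049" --pt "0.4 0 0 -30 0" --pt "0.4 0 0 -30 0" --pt "0.4 0 0 -30 0" --pt "0.4 0 0 0 0" --pt "0.4 0 0 0 0" --pt "0.4 0 0 0 0" --grip_force 15

```text
clock: 2.17
position: [0.4027, -0.2866, 0.1001]
ee_rot: [3.003, 0.919, 0.002]
force: [-0.1, -0.8, 0.5]
width: 0.601
gripper_force: 0.0
```

drive_tool --pt "0.4 -2 -1 -25 0" --pt "0.4 0 0 -25 0" --pt "0.4 0 0 -20 0" --pt "0.4 0 0 0 0" --pt "1 0 0 0 0" --pt "1 0 0 0 0" --pt "1 0 0 0 0" --pt "1 0 0 0 0" --pt "1 0 0 0 0" --pt "1 0 0 0 0" --pt "1 0 0 0 0" --pt "1 0 0 0 0"

```text
clock: 3.17
position: [0.3994, -0.2871, 0.0288]
ee_rot: [3.004, 0.919, 0.0]
force: [-0.9, -0.2, 3.2]
width: 0.092
gripper_force: 15.0
```

drive_tool --pt "1 0 0 30 0" --pt "1 0 0 40 0" --pt "1 0 0 40 0" --pt "1 0 0 40 0" --pt "1 32 13 20 -0.11" --pt "1 32 13 0 -0.11" --pt "1 32 13 0 -0.11" --pt "1 32 13 0 0" --pt "1 32 15 0 0" --pt "1 0 0 0 0" --pt "1 0 0 0 0" --pt "1 0 0 0 0"

```text
clock: 4.17
position: [0.5587, -0.2202, 0.1981]
ee_rot: [-3.114, -0.413, 0.002]
force: [-0.6, -1.0, -0.3]
width: 0.087
gripper_force: 15.0
```

```bash
cat > tray.py <<'E'
import sys
from h import *
from cell import observe,get_image
np.set_printoptions(precision=4,suppress=True)
new=sys.argv[1]
g=get_image("wrist");pickle.dump(g,open(new+".pkl","wb"));cv2.imwrite(f"pics/{new}.png",g["image"][:,:,::-1])
s=observe();print(s["clock"],s["position"],"tool x yaw",np.degrees(np.arctan2(*R.from_rotvec(s["ee_rot"]).as_matrix()[1::-1,0])),s["width"])
hsv=cv2.cvtColor(g["image"],cv2.COLOR_RGB2HSV)
blue=cv2.inRange(hsv,(100,120,40),(125,255,255))>0
for m,st,c in blobs(blue,3000):
    r=cv2.minAreaRect(np.argwhere(m)[:,::-1].astype(np.float32));b=cv2.boxPoints(r);P=plane(g,b[:,0],b[:,1],.034)
    h=cv2.approxPolyDP(cv2.convexHull(np.argwhere(m)[:,::-1].astype(np.int32)),6,True)[:,0]
    print(st,c,"rect@34",P[:,:2].tolist(),P.mean(0));print("hull px",h.tolist(),"@34",plane(g,h[:,0]*1.,h[:,1]*1.,.034)[:,:2].tolist())
E
python3 tray.py t1
```

```text
4.2167 [ 0.5582 -0.2208  0.1983] tool x yaw 15.05439046489297 0.093044671673595
[   14     0   162   111 15919] [98.0778 52.9753] rect@34 [[0.6420626167889661, 0.06619141062393252], [0.6766136798072186, -0.061890570560118846], [0.5891674034106374, -0.0737467864497609], [0.551410387005879, 0.06622299999266285]] [ 0.6148 -0.0008  0.034 ]
hull px [[175, 105], [36, 106], [14, 0], [166, 0]] @34 [[0.5934929041125805, -0.07316033228560365], [0.5601426176755334, 0.04715992601693397], [0.6420626154873208, 0.06619140213782959], [0.6746822367250682, -0.05473065781154823]]
[  249     0   139   167 21131] [318.5914  82.8386] rect@34 [[0.6924944962375116, -0.12076130429521754], [0.7221104153806965, -0.23054853707708328], [0.5902881555034173, -0.2741231786402997], [0.5563194824656079, -0.14819554063712603]] [ 0.6403 -0.1934  0.034 ]
hull px [[387, 0], [380, 165], [259, 166], [249, 0]] @34 [[0.7221104143733952, -0.23054854665460026], [0.5894766639270402, -0.2674403337245857], [0.5587809589500512, -0.1573206693773493], [0.6924944951213081, -0.12076131346893024]]
```

View pics/t1.png

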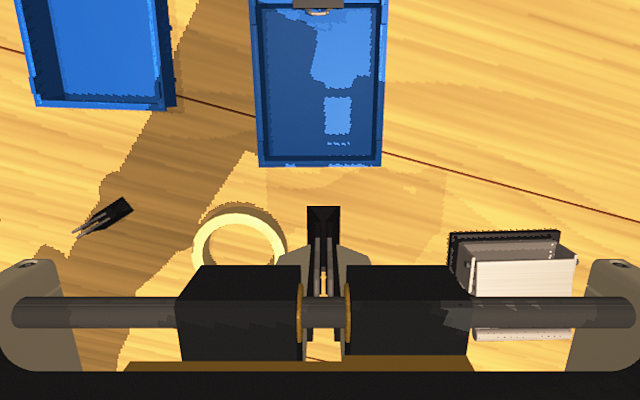

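Wrist view: the clip is held upright between the pads at about (322,270). The medium tray's back corners are at (259,166) and (380,165), which puts its centre at (0.6416, -0.1937) with yaw 15.5°. That agrees with the top view. I'll place this clip in the rear half of the tray.

drive_tool --pt "1 15 5 0 0" --pt "1 15 5 0 0" --pt "1 15 6 0 0" --pt "1 0 0 -40 0" --pt "1 0 0 -40 0" --pt "1 0 0 -30 0" --pt "1 0 0 -20 0" --pt "1 0 0 -15 0" --pt "1 0 0 -10 0" --pt "1 0 0 0 0" --pt "1 0 0 0 0" --pt "1 0 0 0 0"

```text
clock: 5.22
position: [0.6049, -0.2047, 0.045]
ee_rot: [3.114, 0.412, 0.003]
force: [0.2, -0.5, -0.3]
width: 0.095
gripper_force: 15.0
```

drive_tool --pt "1 -2 0 -5 0" --pt "1 0 0 -5 0" --pt "1 0 0 -2 0" --pt "1 0 0 0 0" --pt "1 0 0 0 0" --pt "1 0 0 0 0"

```text
clock: 5.72
position: [0.6024, -0.204, 0.0317]
ee_rot: [3.114, 0.413, -0.0]
force: [-0.1, -0.1, 0.4]
width: 0.089
gripper_force: 15.0
```

drive_tool --pt "1 0 0 -1 0" --pt "1 0 0 0 0" --pt "1 0 0 0 0"

```text
clock: 5.97
position: [0.6024, -0.204, 0.0316]
ee_rot: [3.114, 0.413, 0.0]
force: [-4.3, 1.0, 10.1]
width: 0.089
gripper_force: 15.0
```

Contact (10 N up). I'll release with a partial opening, rise, and go look at the next medium clip.

drive_tool --pt "0.7 0 0 0 0" --pt "0.7 0 0 0 0" --pt "0.7 0 0 0 0" --pt "0.7 0 0 20 0" --pt "0.7 0 0 30 0" --pt "0.7 0 0 40 0" --pt "0.7 0 0 40 0" --pt "0.7 0 0 20 0" --pt "0.7 0 0 0 0" --pt "0.7 0 0 0 0"

```text
clock: 6.8
position: [0.6031, -0.2042, 0.1818]
ee_rot: [3.113, 0.413, 0.004]
force: [0.3, -0.8, -0.3]
width: 0.3
gripper_force: 0.0
```

```bash
python3 meas.py - w3 .4583 -.0118 .02; python3 - <<'E'
from h import *
g=pickle.load(open("t1.pkl","rb"));c,L,r,m=clip(g,[.4583,-.0118,.02]);print("t1",r,axis(g,L,.02))
E
```

```text
6.85 [ 0.6021 -0.204   0.1802] tool x yaw 15.108298392490507
rect ((107.42697143554688, 264.4831237792969), (17.595964431762695, 54.69588088989258), 57.9946174621582)
centre [ 0.4634 -0.0125  0.02  ] len 0.06296009218829246 yaw 136.6017810434276
t1 ((106.2205581665039, 217.0316162109375), (17.984615325927734, 52.57041931152344), 56.97612762451172) (array([ 0.46166429, -0.01389804,  0.02      ]), np.float64(0.06031397074778347), np.float64(2.3821110903190865))
```

View pics/w3.png

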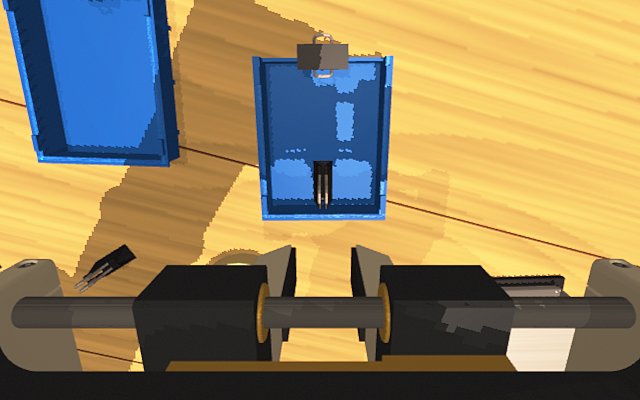

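The clip stands upright in the medium tray at (322,185). Next is medium a, near (0.46, -0.012).

drive_tool --pt "0.4 -20 24.5 0 -0.1" --pt "0.4 -20 24.5 0 -0.1" --pt "0.4 -20 24.5 0 -0.1" --pt "0.4 -20 24.5 0 -0.1" --pt "0.4 -20 24.5 0 -0.1" --pt "0.4 -20 24.5 0 -0.1" --pt "0.4 -20 24.5 0 -0.1" --pt "0.4 -20 24.5 0 -0.1" --pt "0.4 -20 24.5 0 -0.1" --pt "0.4 -20 24.5 0 -0.1" --pt "0.4 0 0 0 0" --pt "0.4 0 0 0 0"

```text
clock: 7.85
position: [0.4007, 0.0418, 0.1795]
ee_rot: [2.932, -1.124, -0.004]
force: [0.6, 0.2, -0.7]
width: 0.599
gripper_force: 0.0
```

```bash
python3 meas.py w3 w4 .459 -.012 .02
```

```text
7.9 [0.4017 0.0409 0.1798] tool x yaw -42.009645450614556
rect ((321.28875732421875, 97.10525512695312), (19.79791831970215, 48.12032699584961), 1.5911402702331543)
centre [ 0.4595 -0.0108  0.02  ] len 0.04038031045172168 yaw 136.26692963916227
old rect ((107.42697143554688, 264.4831237792969), (17.595964431762695, 54.69588088989258), 57.9946174621582) tri (array([ 0.4601, -0.0106,  0.0151]), np.float64(0.0011001531660682208))
```

drive_tool --pt "0.4 29 -26 -20 -0.03" --pt "0.4 29 -26 -40 0" --pt "0.4 0 0 -30 0" --pt "0.4 0 0 0 0" --pt "0.4 0 0 0 0" --pt "0.4 0 0 0 0"

```text
clock: 8.4
position: [0.4516, -0.0034, 0.1022]
ee_rot: [2.914, -1.174, -0.001]
force: [0.9, 1.2, -0.5]
width: 0.604
gripper_force: 0.0
```

drive_tool --pt "0.4 8 -7.5 0 0" --pt "0.4 0 0 -25 0" --pt "0.4 0 0 -25 0" --pt "0.4 0 0 -22 0" --pt "0.4 0 0 0 0" --pt "0.4 0 0 0 0"

```text
clock: 8.9
position: [0.46, -0.0109, 0.0304]
ee_rot: [2.914, -1.174, -0.0]
force: [0.3, -0.5, 0.6]
width: 0.599
gripper_force: 0.0
```

drive_tool --pt "1 0 0 0 0" --pt "1 0 0 0 0" --pt "1 0 0 0 0" --pt "1 0 0 0 0" --pt "1 0 0 0 0" --pt "1 0 0 0 0" --pt "1 0 0 0 0" --pt "1 0 0 30 0" --pt "1 0 0 40 0" --pt "1 0 0 40 0" --pt "1 0 0 40 0" --pt "1 0 0 0 0"

```text
clock: 9.9
position: [0.4634, -0.0105, 0.1866]
ee_rot: [-2.909, 1.173, -0.015]
force: [2.1, 0.3, -0.2]
width: 0.088
gripper_force: 15.0
```

drive_tool --pt "1 19 -18 0 0.1" --pt "1 19 -18 0 0.1" --pt "1 19 -18 0 0.1" --pt "1 19 -18 0 0.1" --pt "1 19 -18 0 0.1" --pt "1 19 -18 0 0.1" --pt "1 19 -18 0 0.1" --pt "1 19 -18 0 0.1" --pt "1 19 -18 0 0.1" --pt "1 19 -17 0 0.1" --pt "1 0 0 0 0.035" --pt "1 0 0 0 0" --pt "1 0 0 0 0"

```text
clock: 10.98
position: [0.6491, -0.1894, 0.1791]
ee_rot: [-3.113, -0.418, 0.002]
force: [-0.3, 0.9, 0.3]
width: 0.088
gripper_force: 15.0
```

drive_tool --pt "1 5 -1 0 0" --pt "1 0 0 -35 0" --pt "1 0 0 -35 0" --pt "1 0 0 -30 0" --pt "1 0 0 -20 0" --pt "1 0 0 -15 0" --pt "1 0 0 0 0" --pt "1 0 0 0 0" --pt "1 0 0 0 0"

```text
clock: 11.73
position: [0.655, -0.1902, 0.0455]
ee_rot: [3.113, 0.421, 0.001]
force: [0.7, 1.5, 0.1]
width: 0.089
gripper_force: 15.0
```

drive_tool --pt "1 0 0 -5 0" --pt "1 0 0 -5 0" --pt "1 0 0 -2 0" --pt "1 0 0 0 0" --pt "1 0 0 0 0"

```text
clock: 12.15
position: [0.6569, -0.1905, 0.0353]
ee_rot: [3.112, 0.421, 0.008]
force: [0.2, 1.3, 11.6]
width: 0.092
gripper_force: 15.0
```

drive_tool --pt "0.7 0 0 0 0" --pt "0.7 0 0 0 0" --pt "0.7 0 0 0 0" --pt "0.7 0 0 20 0" --pt "0.7 0 0 30 0" --pt "0.7 0 0 40 0" --pt "0.7 0 0 40 0" --pt "0.7 0 0 20 0" --pt "0.4 -30 15 0 0" --pt "0.4 -30 15 0 0" --pt "0.4 0 0 0 0"

```text
clock: 13.07
position: [0.5884, -0.1575, 0.1819]
ee_rot: [-3.11, -0.424, 0.009]
force: [-1.3, 0.9, -0.2]
width: 0.469
gripper_force: 0.0
```

```bash
python3 tray.py t2
```

```text
13.1167 [ 0.5913 -0.1591  0.1825] tool x yaw 15.475026560164961 0.511843148153983
[   68     0   163   162 23173] [153.6821  77.4302] rect@34 [[0.680238443398834, 0.0756735653943689], [0.714025540387856, -0.04663192181091262], [0.58875985169158, -0.07045461672101207], [0.5499160276267758, 0.06945496937616452]] [0.6332 0.007  0.034 ]
hull px [[223, 161], [94, 156], [68, 0], [222, 0], [230, 126]] @34 [[0.5870837675005323, -0.06441763074722638], [0.5607393298158292, 0.04729283035135193], [0.6802384422579576, 0.07567355716866628], [0.7123590733380751, -0.04059951104914378], [0.6189674597699845, -0.06470982369600484]]
[  314    52   142   165 18736] [380.1391 134.1914] rect@34 [[0.5584482181029957, -0.15636524100427204], [0.6954124211728877, -0.11961271030904459], [0.725991635867812, -0.23014314998531898], [0.593918625866715, -0.28386305322690064]] [ 0.6434 -0.1975  0.034 ]
hull px [[454, 52], [437, 216], [315, 216], [314, 52]] @34 [[0.7257750240958958, -0.2293602068667464], [0.5893957641339448, -0.2676058304214141], [0.5587001002612421, -0.157270758742467], [0.6954124332958325, -0.11961276750796403]]
```

View pics/t2.png

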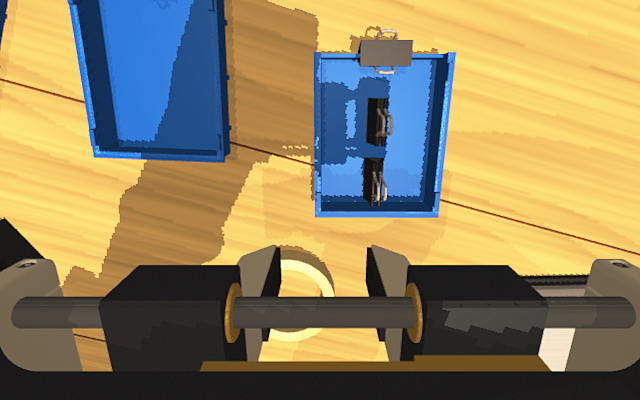

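Both medium clips stand in the medium tray at (376,180) and (377,120). Next is the large clip.

drive_tool --pt "0.4 -20.5 23 2 0.069" --pt "0.4 -20.5 23 2 0.069" --pt "0.4 -20.5 23 2 0.069" --pt "0.4 -20.5 23 2 0.069" --pt "0.4 -20.5 23 2 0.069" --pt "0.4 -20.5 23 2 0.069" --pt "0.4 -20.5 23 2 0.069" --pt "0.4 -20.5 23 2 0.069" --pt "0.4 -20.5 23 2 0.069" --pt "0.4 -20.5 23 2 0.069" --pt "0.4 0 0 0 0" --pt "0.4 0 0 0 0"

```text
clock: 14.12
position: [0.3897, 0.0702, 0.2032]
ee_rot: [2.785, 1.452, 0.002]
force: [0.7, -0.4, 1.2]
width: 0.599
gripper_force: 0.0
```

```bash
python3 meas.py - w5 .429 .1405 .02
```

```text
14.1667 [0.3903 0.0693 0.203 ] tool x yaw 54.930154691439625
rect ((314.5655517578125, 96.7786865234375), (29.152507781982422, 69.35037231445312), 5.19442892074585)
centre [0.4274 0.1398 0.02  ] len 0.0626170386165014 yaw 49.18371780067877
```

drive_tool --pt "0.4 0 0 -25 0" --pt "0.4 0 0 -25 0" --pt "0.4 -15 -20 0 0" --pt "0.4 0 0 0 0" --pt "0.4 0 0 0 0" --pt "0.4 0 0 0 0"

```text
clock: 14.67
position: [0.3759, 0.0489, 0.153]
ee_rot: [2.789, 1.446, 0.002]
force: [0.1, -0.4, 0.5]
width: 0.604
gripper_force: 0.0
```

```bash
python3 meas.py w5 w6 .429 .1405 .02
```

```text
14.7167 [0.3759 0.0493 0.1532] tool x yaw 54.844728709482396
rect ((311.52069091796875, 60.25172805786133), (34.796058654785156, 87.7790756225586), 4.763641834259033)
centre [0.4288 0.1411 0.02  ] len 0.06375407722122832 yaw 49.060218482462055
old rect ((314.5655517578125, 96.7786865234375), (29.152507781982422, 69.35037231445312), 5.19442892074585) tri (array([0.4287, 0.1401, 0.0414]), np.float64(0.0005639315103814598))
```

View pics/w5.png

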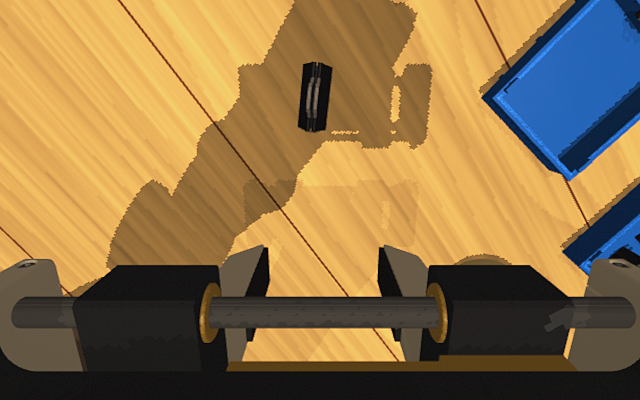

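Large clip at (315,96): centre (0.428, 0.140), yaw 49.1°, about 60 mm long as expected.

drive_tool --pt "0.4 13 23 0 -0.05" --pt "0.4 13 23 0 -0.05" --pt "0.4 13 23 0 0" --pt "0.4 13 22 0 0" --pt "0.4 0 0 -20 0" --pt "0.4 0 0 -20 0" --pt "0.4 0 0 0 0" --pt "0.4 0 0 0 0"

```text
clock: 15.38
position: [0.4264, 0.1404, 0.1126]
ee_rot: [-2.856, -1.308, 0.002]
force: [0.4, 0.5, 0.9]
width: 0.602
gripper_force: 0.0
```

drive_tool --pt "0.4 1 0 -25 0" --pt "0.4 0 0 -25 0" --pt "0.4 0 0 -18 0" --pt "0.4 0 0 0 0" --pt "1 0 0 0 0" --pt "1 0 0 0 0" --pt "1 0 0 0 0" --pt "1 0 0 0 0" --pt "1 0 0 0 0" --pt "1 0 0 0 0" --pt "1 0 0 0 0" --pt "1 0 0 0 0" --grip_force 20

```text
clock: 16.38
position: [0.4277, 0.1403, 0.0449]
ee_rot: [2.856, 1.308, 0.0]
force: [0.9, -0.7, 2.9]
width: 0.092
gripper_force: 20.0
```

drive_tool --pt "1 0 0 30 0" --pt "1 0 0 40 0" --pt "1 0 0 40 0" --pt "1 0 0 40 0" --pt "1 11 8.5 20 -0.1" --pt "1 11 8.5 0 -0.1" --pt "1 11 8.5 0 -0.1" --pt "1 11 8.5 0 -0.1" --pt "1 11 8.5 0 -0.1" --pt "1 11 8.5 0 -0.1" --pt "1 11 8.5 0 -0.1" --pt "1 11 8.5 0 -0.1" --pt "1 11 8.5 0 -0.1" --pt "1 11 8.5 0 -0.08" --pt "1 0 0 0 0" --pt "1 0 0 0 0"

```text
clock: 17.72
position: [0.5373, 0.2255, 0.2142]
ee_rot: [3.136, -0.186, -0.002]
force: [-0.7, -0.6, -1.0]
width: 0.085
gripper_force: 20.0
```

```bash
python3 tray.py t3
```

```text
17.7667 [0.5369 0.2251 0.2143] tool x yaw -6.790011568676181 0.08855477074893085
[  462     0   165   135 17170] [544.1609  57.0696] rect@34 [[0.6808526658452505, 0.08723696304452869], [0.6791216408043146, -0.043032756348883705], [0.5605006399883339, -0.07374649759111729], [0.5606483003525551, 0.07149139704117297]] [0.6203 0.0105 0.034 ]
hull px [[625, 92], [502, 134], [489, 126], [462, 0], [617, 0]] @34 [[0.586458583842631, -0.0644253455694086], [0.5610806792957799, 0.048138022443904416], [0.5702129975885609, 0.06079897283922167], [0.6808452466214154, 0.08667899310521077], [0.6649199353171686, -0.046709892147183685]]
[  263     6   132   167 18304] [324.3238  93.2456] rect@34 [[0.5582818386041734, 0.29145196079452756], [0.6969279530246265, 0.25845931292798113], [0.6777714882577882, 0.145681686000033], [0.5354143384318831, 0.162777684748243]] [0.6171 0.2146 0.034 ]
hull px [[394, 13], [379, 171], [264, 167], [263, 6]] @34 [[0.6777796223763847, 0.14572963960662205], [0.5389165501437269, 0.16866220791219538], [0.5565629257336924, 0.2817797288088527], [0.6967187244355367, 0.2585091151685488]]
```

View pics/t3.png

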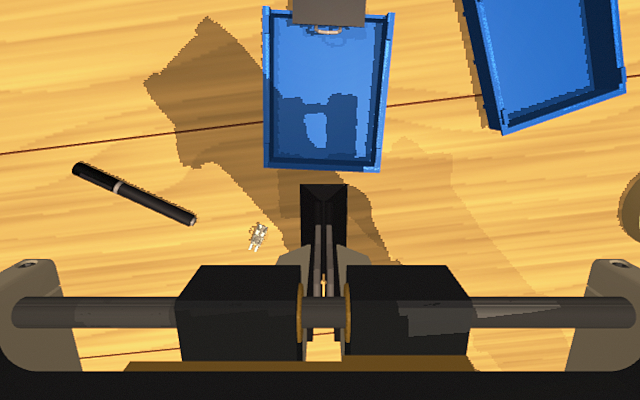

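The large clip is held upright and the large tray's back corners are at (264,167) and (379,171). Tray centre is (0.617, 0.214), yaw -9.2°.

drive_tool --pt "1 20 -2.5 0 -0.042" --pt "1 20 -2.5 0 0" --pt "1 18 -2.5 0 0" --pt "1 0 0 -35 0" --pt "1 0 0 -35 0" --pt "1 0 0 -35 0" --pt "1 0 0 -25 0" --pt "1 0 0 -22 0" --pt "1 0 0 0 0" --pt "1 0 0 0 0" --pt "1 0 0 0 0"

```text
clock: 18.68
position: [0.5962, 0.2179, 0.0643]
ee_rot: [-3.13, 0.255, -0.002]
force: [0.1, -0.5, 0.1]
width: 0.093
gripper_force: 20.0
```

drive_tool --pt "1 0 0 -6 0" --pt "1 0 0 -5 0" --pt "1 0 0 -3 0" --pt "1 0 0 -1 0" --pt "1 0 0 0 0" --pt "1 0 0 0 0"

```text
clock: 19.18
position: [0.5956, 0.2178, 0.048]
ee_rot: [3.131, -0.256, 0.0]
force: [-1.5, -1.5, 1.4]
width: 0.089
gripper_force: 20.0
```

drive_tool --pt "1 0 0 -1 0" --pt "1 0 0 0 0" --pt "1 0 0 0 0"

```text
clock: 19.43
position: [0.5957, 0.2178, 0.048]
ee_rot: [3.131, -0.256, 0.001]
force: [-3.9, -3.1, 11.9]
width: 0.092
gripper_force: 20.0
```

drive_tool --pt "0.7 0 0 0 0" --pt "0.7 0 0 0 0" --pt "0.7 0 0 0 0" --pt "0.7 0 0 20 0" --pt "0.7 0 0 35 0" --pt "0.7 0 0 40 0" --pt "0.7 0 0 40 0" --pt "0.7 0 0 20 0" --pt "0.4 -22 8 0 0" --pt "0.4 -22 8 0 0" --pt "0.4 -22 8 0 0" --pt "0.4 -22 8 0 0" --pt "0.4 -22 8 0 0" --pt "0.4 0 0 0 0"

```text
clock: 20.6
position: [0.4811, 0.2603, 0.2018]
ee_rot: [-3.131, 0.248, 0.004]
force: [-1.0, 0.2, -0.2]
width: 0.595
gripper_force: 0.0
```

```bash
python3 meas.py - w7 .410 .297 .01
```

```text
20.65 [0.4835 0.2592 0.202 ] tool x yaw -9.145436892013551
rect ((295.29998779296875, 243.60000610351562), (10.435516357421875, 26.246904373168945), 18.434947967529297)
centre [0.4109 0.3022 0.01  ] len 0.03146830043981679 yaw 152.61646281558455
```

drive_tool --pt "0.4 -22 8 -5 0" --pt "0.4 -22 8 -5 0" --pt "0.4 -22 8 -5 0" --pt "0.4 -22 8 -5 0" --pt "0.4 -22 8 -5 0" --pt "0.4 -22 8 -5 0" --pt "0.4 -22 8 -5 0" --pt "0.4 0 0 0 0" --pt "0.4 0 0 0 0"

```text
clock: 21.4
position: [0.3314, 0.3141, 0.1667]
ee_rot: [3.131, -0.253, 0.0]
force: [0.2, -0.4, 0.2]
width: 0.603
gripper_force: 0.0
```

```bash
python3 meas.py w7 w8 .410 .297 .01; python3 - <<'E'
import cv2
a=cv2.imread("pics/w7.png");b=cv2.imread("pics/w8.png")[0:200,200:440]
cv2.imwrite("pics/w78.png",cv2.vconcat([cv2.resize(a[:240],(640,240)),cv2.resize(b,(640,355))[:,:] [:340]]))
E
```

```text
21.45 [0.3324 0.3139 0.1669] tool x yaw -9.339684662416554
rect ((321.8165283203125, 95.94496154785156), (12.834872245788574, 30.075746536254883), 16.699243545532227)
centre [0.4104 0.3019 0.01  ] len 0.025074976857864417 yaw 153.2164864682278
old rect ((295.29998779296875, 243.60000610351562), (10.435516357421875, 26.246904373168945), 18.434947967529297) tri (array([0.4106, 0.3021, 0.009 ]), np.float64(0.0004976387814261349))
```

View pics/w78.png

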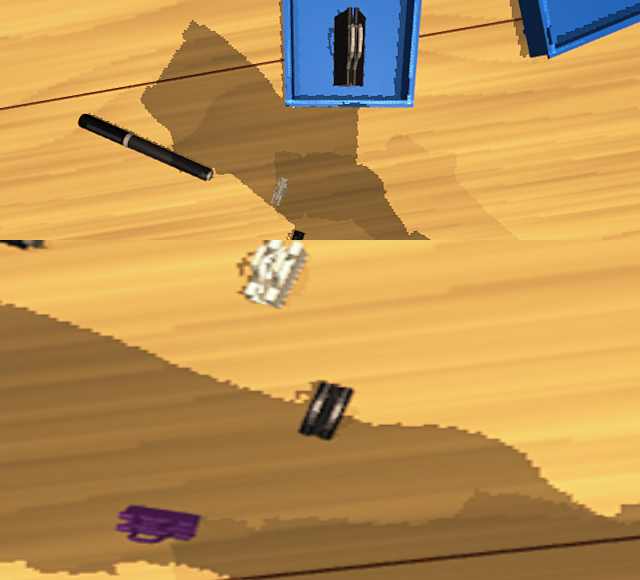

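The large clip stands in its tray at (349,45) in the upper half of the picture. In the lower crop the black small clip is at (327,410), clearly apart from white (272,272) and purple (158,522). It is at (0.4105, 0.302) with yaw -26.8°, and measures 25 mm.

drive_tool --pt "0.5 20 -3 0 -0.1" --pt "0.5 20 -3 0 -0.1" --pt "0.5 20 -3 0 -0.104" --pt "0.5 18 -3 0 0" --pt "0.5 0 0 -30 0" --pt "0.5 0 0 -30 0" --pt "0.5 0 0 -30 0" --pt "0.5 0 0 0 0" --pt "0.5 0 0 0 0"

```text
clock: 22.2
position: [0.4089, 0.3005, 0.076]
ee_rot: [3.055, -0.72, -0.002]
force: [0.7, -0.2, 0.5]
width: 0.502
gripper_force: 0.0
```

drive_tool --pt "0.5 1.5 1.5 -20 0" --pt "0.5 0 0 -20 0" --pt "0.5 0 0 -15 0" --pt "0.5 0 0 -6 0" --pt "0.5 0 0 0 0" --pt "0.5 0 0 0 0"

```text
clock: 22.7
position: [0.4111, 0.3038, 0.017]
ee_rot: [-3.057, 0.719, -0.001]
force: [-0.1, 0.1, -0.3]
width: 0.5
gripper_force: 0.0
```

drive_tool --pt "1 0 0 0 0" --pt "1 0 0 0 0" --pt "1 0 0 0 0" --pt "1 0 0 0 0" --pt "1 0 0 0 0" --pt "1 0 0 0 0" --pt "1 0 0 0 0" --pt "1 0 0 30 0" --pt "1 0 0 40 0" --pt "1 0 0 40 0" --pt "1 0 0 40 0" --pt "1 0 0 0 0" --grip_force 12

```text
clock: 23.7
position: [0.4131, 0.3058, 0.1727]
ee_rot: [-3.05, 0.717, -0.009]
force: [1.5, -0.3, -0.1]
width: 0.089
gripper_force: 12.0
```

drive_tool --pt "1 16 -25 0 0.07" --pt "1 16 -25 0 0.07" --pt "1 16 -25 0 0.07" --pt "1 16 -25 0 0.07" --pt "1 16 -25 0 0.07" --pt "1 16 -25 0 0.07" --pt "1 16 -25 0 0.07" --pt "1 16 -25 0 0.07" --pt "1 16 -25 0 0.07" --pt "1 16 -25 0 0.07" --pt "1 0 -25 0 0" --pt "1 0 -25 0 0" --pt "1 0 0 0 0" --pt "1 0 0 0 0"

```text
clock: 24.87
position: [0.5697, 0.0014, 0.1654]
ee_rot: [3.119, 0.368, -0.001]
force: [-0.7, 1.2, -1.3]
width: 0.088
gripper_force: 12.0
```

```bash
python3 tray.py t4
```

```text
24.9167 [0.5698 0.0032 0.1655] tool x yaw 13.601766055404498 0.0880639763928455
[    0     0   183   184 20371] [88.9543 75.1793] rect@34 [[0.5453809340038331, 0.30016883475701095], [0.6833923477432714, 0.2577417271485938], [0.6817165490343037, 0.1324325989686514], [0.5374142057083657, 0.15706384717816801]] [0.612  0.2119 0.034 ]
hull px [[182, 21], [150, 148], [126, 183], [0, 135], [4, 0], [142, 0]] @34 [[0.6750676098915902, 0.1356657985302124], [0.573410288837467, 0.1509195952385153], [0.538294646074831, 0.1684512688536492], [0.5554547464583192, 0.27226416120303554], [0.6584231709464277, 0.2653021148338731], [0.6821658514551909, 0.16602956541153485]]
[  261     6   155   186 25447] [336.3139  99.0115] rect@34 [[0.5585535893514844, 0.05517887893477918], [0.6987949020190826, 0.07965564117419675], [0.7248007003685738, -0.03204614205467559], [0.588689203283337, -0.07518711904663294]] [0.6427 0.0069 0.034 ]
hull px [[415, 7], [401, 191], [269, 190], [261, 6]] @34 [[0.7247961285148471, -0.032026517215842404], [0.5864646720671675, -0.06426765815695044], [0.5607422374246394, 0.04743671587522946], [0.6987684637721273, 0.07965104230030524]]
[  478    73   162   170 19099] [558.0856 157.1448] rect@34 [[0.6923765695758919, -0.09444529704543071], [0.721789739239137, -0.2175373726973206], [0.5907244717052035, -0.2897483843611811], [0.5566762211385938, -0.14689473179651805]] [ 0.6404 -0.1872  0.034 ]
hull px [[639, 73], [639, 144], [616, 239], [489, 242], [478, 226], [493, 79]] @34 [[0.7217897380062559, -0.21753738261187625], [0.671409688203937, -0.2452945032200455], [0.5885634497631177, -0.26790541407822366], [0.5590012256274172, -0.15664959643962792], [0.5713590337039288, -0.14121969965893647], [0.6909559767275066, -0.10757770277938894]]
```

View pics/t4.png

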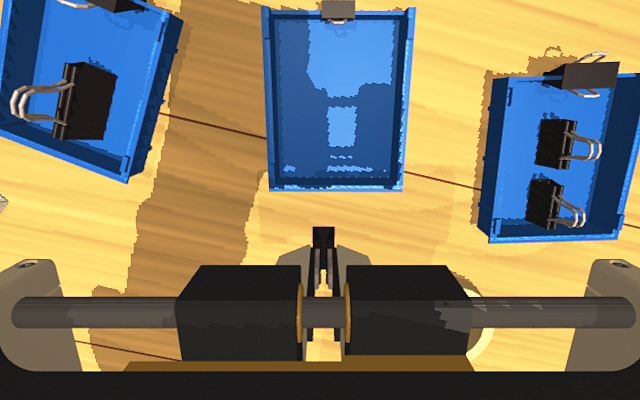

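The small clip is held upright at (323,245), and the other three stand in their trays. The small tray's centre is (0.643, 0.008), and its small sample is visible at (338,10).

drive_tool --pt "1 20 0 0 0" --pt "1 20 1 0 0" --pt "1 18 1 0 0" --pt "1 0 0 -35 0" --pt "1 0 0 -35 0" --pt "1 0 0 -30 0" --pt "1 0 0 -20 0" --pt "1 0 0 -10 0" --pt "1 0 0 0 0" --pt "1 0 0 0 0" --pt "1 0 0 0 0"

```text
clock: 25.83
position: [0.6291, 0.006, 0.0372]
ee_rot: [3.119, 0.375, 0.004]
force: [0.4, 0.1, 0.9]
width: 0.088
gripper_force: 12.0
```

drive_tool --pt "1 0 0 -6 0" --pt "1 0 0 -6 0" --pt "1 0 0 -3 0" --pt "1 0 0 0 0" --pt "1 0 0 0 0" --pt "1 0 0 0 0"

```text
clock: 26.33
position: [0.628, 0.0054, 0.0208]
ee_rot: [3.119, 0.374, -0.0]
force: [0.5, -0.2, -0.2]
width: 0.088
gripper_force: 12.0
```

drive_tool --pt "1 0 0 -1 0" --pt "1 0 0 -0.5 0" --pt "1 0 0 0 0" --pt "1 0 0 0 0"

```text
clock: 26.67
position: [0.6279, 0.0055, 0.0192]
ee_rot: [3.119, 0.374, -0.0]
force: [0.3, -0.3, 0.0]
width: 0.092
gripper_force: 12.0
```

drive_tool --pt "1 0 0 -0.7 0" --pt "1 0 0 0 0" --pt "1 0 0 0 0"

```text
clock: 26.92
position: [0.6281, 0.0055, 0.0188]
ee_rot: [3.119, 0.374, 0.0]
force: [-1.2, -0.2, 3.7]
width: 0.091
gripper_force: 12.0
```

Contact. Release, rise and back off for a look.

drive_tool --pt "0.7 0 0 0 0" --pt "0.7 0 0 0 0" --pt "0.7 0 0 0 0" --pt "0.7 0 0 20 0" --pt "0.7 0 0 35 0" --pt "0.7 0 0 40 0" --pt "0.7 0 0 40 0" --pt "0.7 -25 0 20 0" --pt "0.7 -25 0 20 0" --pt "0.7 -25 0 0 0" --pt "0.7 -10 0 0 0" --pt "0.7 0 0 0 0" --pt "0.7 0 0 0 0"

```text
clock: 28.0
position: [0.543, 0.0056, 0.1933]
ee_rot: [3.119, 0.374, -0.0]
force: [0.9, 0.1, -0.4]
width: 0.301
gripper_force: 0.0
```

```bash
python3 - <<'E'
from h import *
from cell import get_image
s=get_image("scene");w=get_image("wrist");t=get_image("top")
d=pickle.load(open("d0.pkl","rb"))
for n,g in(("scene",s),("top",t)):
    x=cv2.absdiff(g["image"],d[n]["image"])
a=cv2.resize(s["image"][120:360,170:490],(800,600))
cv2.imwrite("pics/f1.png",a[:,:,::-1]);cv2.imwrite("pics/f2.png",w["image"][:,:,::-1])
for lab,u0,v0 in(("tape",345,185),):
    for i in(d["top"]["image"],t["image"]):
        h=cv2.cvtColor(i,cv2.COLOR_RGB2HSV);m=cv2.inRange(h,(22,40,150),(40,150,255))
        print([(c.round(1),st[4]) for m_,st,c in blobs(m>0,100)])
for i in(d["top"]["image"],t["image"]):
    print("marker",[(c.round(1),st[4]) for m_,st,c in blobs(i.max(2)<70,12) if c[0]<190 and 180<c[1]<230])
E
```

```text
[(array([378.4, 210.8]), np.int32(553)), (array([ 20. , 282.8]), np.int32(402))]
[(array([390.2, 212.2]), np.int32(287)), (array([593.7, 235.5]), np.int32(100)), (array([445.9, 242.6]), np.int32(195)), (array([ 20., 283.]), np.int32(478)), (array([212.3, 265.4]), np.int32(132))]
marker [(array([135.2, 193.8]), np.int32(56)), (array([157. , 205.9]), np.int32(108))]
marker [(array([135. , 193.7]), np.int32(46)), (array([157.1, 206. ]), np.int32(86))]
```

View pics/f1.png

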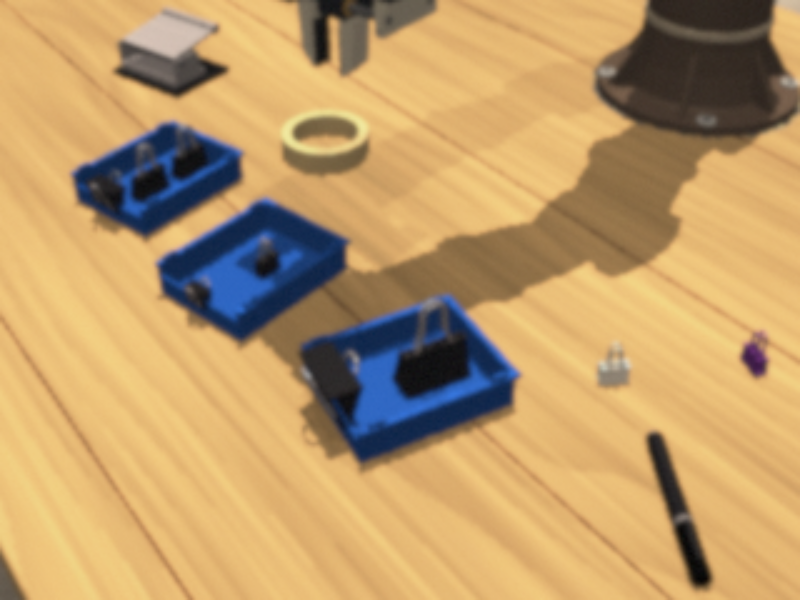

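View pics/f2.png

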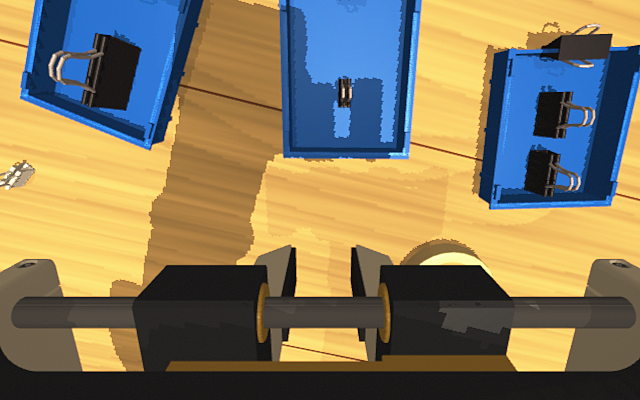

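The scene crop shows all four clips upright in their own trays: mediums at (150,180) and (188,158), small at (265,258), large at (432,362). The wrist view agrees. The tape, punch and marker have not moved, and the gripper touches nothing, so I'll hand in.

```bash
python3 -c "
from cell import arm
print(arm.sign_off())"
```

```text
the job is handed in; nothing more can be done
None
```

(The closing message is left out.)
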